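Shut off and vent the bench torch through the valve guard

TASK

Shut down the glassworker's bench torch at the two levers under the barred valve guard. Reach down through the guard's window above the T-bar lever and press that lever fully down, where it stays; only then reach through the other window, press the spring-loaded lever with the round pad fully down, keep it there for a good two seconds to vent the line, and let it come back up. Press with the fingertips, never touch the guard itself, leave everything else on the bench where it stands, and finish with the hand clear.

Things in the scene. Friction and masses are not known exactly. Their poses are not given: they have to be found in the camera images.
- guard: Fixed painted steel guard, not to be touched: a cage 140 mm (its x) by 280 mm (its y), barred sides. Its top plate, 6 mm thick, top face 150 mm above the bench, has two square windows 84 x 84 mm centred at x = 0, y = +70 and -70 mm. Origin: centre of its footprint on the bench, z up; turned up to 20 degrees. Shut the fingers to pass a window; the levers are reached only from above.
- shutoff_top (a point): Top of the middle of the T-bar lever's head: a plain steel round bar, 18 mm diameter, 66 mm long, parallel to the guard's y. It is under one of the windows (which one varies), within 7 mm of the window's centre in the guard's x and 4 mm in y, about 18 mm below the plate's top face when up. The point rides on the lever and drops about 18 mm over the full stroke.
- shutoff (a joint): Angle of the T-bar (shut-off) lever, rad: 0 up (starts between 0 and 0.05), 0.30 fully down on its stop. Its hinge lies 60 mm from the bar towards the guard's +x, axis along the guard's y. Stiff, not sprung: pressing the bar takes about 4 N all the way and it stays where it is left.
- vent_top (a point): Top centre of the vent lever's round pad: a slightly domed plain steel disc, 34 mm diameter, 14 mm thick, under the other window, within 7 mm of its centre in the guard's x and 4 mm in y, about 18 mm below the plate's top face when up. The point rides on the lever and drops about 18 mm over the full stroke.
- vent (a joint): Angle of the vent lever, rad: 0 up, 0.30 fully down on its stop. Its hinge lies 60 mm from the pad's centre towards the guard's +x, axis along the guard's y. A spring returns it: pressing the pad takes about 3 N at first and about 8 N fully down.
- jacks: Bystander: glassworker's jacks (sprung steel tongs with two wooden grips), about 225 mm long, 60 mm wide and 12 mm high, lying on the robot's side of the guard. Origin near the middle, on the bench; x towards the blades.
- block: Bystander: wooden shaping block, a round cup 76 mm in diameter and 45 mm high with a 100 mm handle towards its -x, beside the guard's +y end. Origin under the cup's centre.
- tumbler: Bystander: clear glass tumbler, 72 mm across the rim, 95 mm high, upright beside the guard's -y end. Origin at its foot's centre.
- vase: Bystander: amber glass vase, 76 mm across, 130 mm high, upright beyond the guard. Origin at its foot's centre.
- brush: Bystander: hand brush about 200 mm long, 42 mm wide and 20 mm high, lying beyond the guard. Origin under its middle, x along its length.
Not all that is in view belongs to the job. Leave any pink or red look-alike of the part that bears vent_top alone. What is shaped like the part that bears shutoff_top but turquoise is not meant.

How it is judged:
By the outcome, as a careful person would: the job done as asked, in the order asked, and still so for the second after the job is handed in, with the robot touching nothing.
It also fails if it takes over 45 s, if anything falls off the work surface, if the arm or the gripper's body presses on something with over 40 N, if the wrist force passes 120 N, or if a joint passes its speed limit or range.

ROBOT

A 7-joint arm with a two-finger parallel gripper is mounted at the origin on the work surface. World frame = base frame: x ahead of the robot, y to its left, z up, the work surface at z = 0. Lengths are in m, angles in rad, forces in N, time in s.
With the tool pointing down it reaches from about 0.4 to 0.85 m from the base axis. Payload 4.4 kg.
Tool frame: the origin (TCP) lies at the very end of the fingers, on their centre line; the grasp point (between the pads) lies arm.grip_point_offset behind it (arm.grip_point_offset is the distance from the TCP to the grasp point, in m); z points along the fingers, x is the direction in which the jaws open and shut, and the axes are right-handed (so a half turn about z gives the same grasp; the last joint's range is limited). The gripper opens to 94 mm and grips with 3 to 60 N. Pads are 16 mm wide; open, the fingers measure 119 mm over their backs; the gripper's body (75 mm by 177 mm) begins 78 mm behind the grasp point.
Start: joints at [-1.284, 0.628, 0.038, 1.517, -0.027, 0.996, -0.02], TCP at [0.225, 0.61, 0.173] pointing down, gripper open.
Joint ranges: [-3.06, 3.06], [-0.37, 2.12], [-1.25, 1.32], [0.18, 2.47], [-1.1, 4.24], [0.23, 1.98], [-2.94, 2.94]. Speed limits (rad/s): [2.57, 2.57, 3.14, 3.14, 3.14, 3.14, 3.14].

INTERFACE

Orientations are given as a unit quaternion [x, y, z, w].
In Python, from workcell import sense, optics, sign_off, arm gives the robot as it stands. The module is installed in compiled form; this text tells all that it offers.
- The arm moves only by the tool drive_tool, never from a script. Its arguments are lists of equal length, an entry for each row: "claw": the opening, from 0 (shut) to 1 (fully open); "dp": the shift along the world's x, y, z in cm, a list of three; "turn": the turn, a rotation vector about the world's x, y, z in degrees, a list of three. A call has 1 to 10 rows; each row shifts and turns the commanded pose from where the row before left it; what a row does not reach is not made up. A row lasts 1/10 s, in which the tool goes at most 50 mm and 8.59 degrees, less where a joint would pass 70% of its speed; a pose out of reach is approached as far as the arm can. A call with a gripper value outside its range is refused whole. The fingers move at their own pace and stop on an object; the grip force is fixed at half the most. Time passes only in rows, so rows that do not move let the fingers close. It gives the time, the measured TCP pose, the force and the opening at its end, in the units of the state.
- sense(): the state, without advancing time (a new reading comes with each control period).
- optics.get_image(name): name is "scene" or "top"; returns a dict with "color" (384x512x3 uint8, red, green, blue), "vertical_fov" (degrees; the focal length in pixels is half the picture's height over the tangent of half this angle, whatever the lens; pixels are square), "cx", "cy" (the principal point, pixels), "R" (3x3) and "t" (3): a world point X has camera coordinates R X + t. Camera axes: x right, y down, z forward; pixel columns grow to the right and rows downward; lengths in m; the calibration is good to about 2 mm. A picture is of the moment at which its call begins. There is no depth.
- sign_off(): hands the job in, once; it reports no verdict.
The state is a dict: "clock": time; "q": joint angles; "joint_velocities": joint speeds; "joint_efforts": joint torques, N m; "tool_pos": TCP position; "eef_rot": TCP orientation; "contact_force": force on the tool from outside, world axes, zero at the start; "wrist_torque": the same for the moment, N m; "gripper_width": opening from 0.0 (shut) to 1.0 (fully open).
Only numpy, scipy, OpenCV 4.12 (cv2) and the standard library are available. Lean on these libraries where they do the work, as an engineer would, in place of code of your own. Each camera call takes 0.05 s, during which the arm holds its last target.

## Working session

There is one attempt and no reset: what is moved stays moved. The work goes in short steps, Python scripts to look and compute and a tool call to move; the robot and the scene stay as the last step left them, time stands still between calls to the robot, and variables do not carry over. Pictures are saved under pics/ and viewed, and the job is handed in when it is done.

Besides the shell and the picture viewer there is one more tool, called after "Call:" as name(argument=value, ...), one argument or row to a line, values as JSON. drive_tool: Moves the arm, as the interface text tells. Its arguments: {"type":"object","properties":{"claw":{"type":"array"},"dp":{"type":"array"},"turn":{"type":"array"}},"required":["claw","dp","turn"]}

```bash
mkdir -p pics; python3 - <<'E'
from workcell import sense, optics, arm
import cv2,pickle
s=sense(); print({k:s[k] for k in ('clock','tool_pos','eef_rot','contact_force','gripper_width')}, arm.grip_point_offset)
d={}
for n in("scene","top"):
    i=optics.get_image(n); d[n]=i
    cv2.imwrite(f"pics/{n}0.png",cv2.resize(i["color"][:,:,::-1],(768,576),interpolation=cv2.INTER_CUBIC))
    print(n,i["vertical_fov"],i["cx"],i["cy"],i["R"],i["t"])
pickle.dump(d,open("d0.pkl","wb"))
E
```

```text
{'clock': 0.0, 'tool_pos': array([0.22433286, 0.60931469, 0.17259967]), 'eef_rot': array([ 8.20233478e-01,  5.72028176e-01, -7.30564951e-04,  5.23027591e-04]), 'contact_force': array([0.49996174, 0.06414174, 0.09090043]), 'gripper_width': 1.0008636827656128} 0.0188
scene 56.13884149828008 259.51431090798513 195.49909121641582 [[-0.03215421  0.99941011 -0.01206416]
 [ 0.7490865   0.01610598 -0.66227639]
 [-0.66169141 -0.03033207 -0.74916249]] [-0.11152805 -0.37502474  1.38079637]
top 45.13378081437395 257.68213648269085 184.81838686090657 [[-0.0242563  -0.99963299 -0.01206264]
 [-0.99511125  0.02529856 -0.09546504]
 [ 0.09573517  0.00968804 -0.99535969]] [0.1401547  0.59419287 1.49032877]
```

View pics/scene0.png

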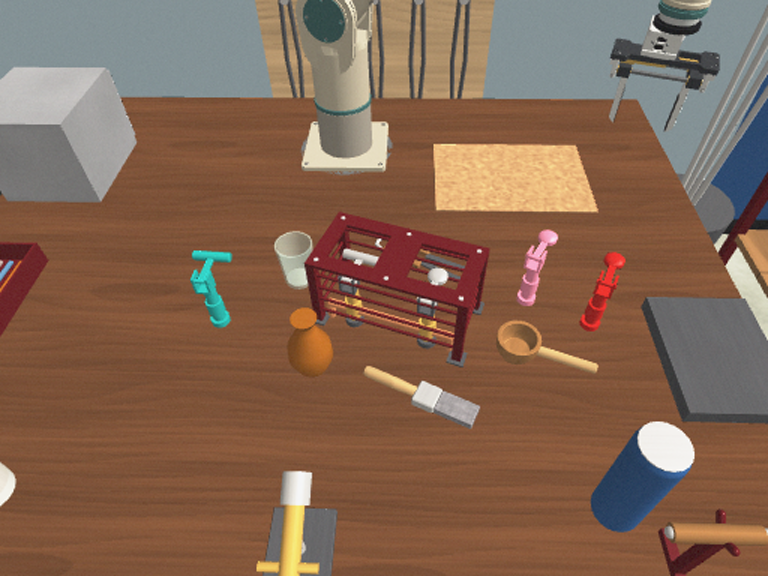

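View pics/top0.png

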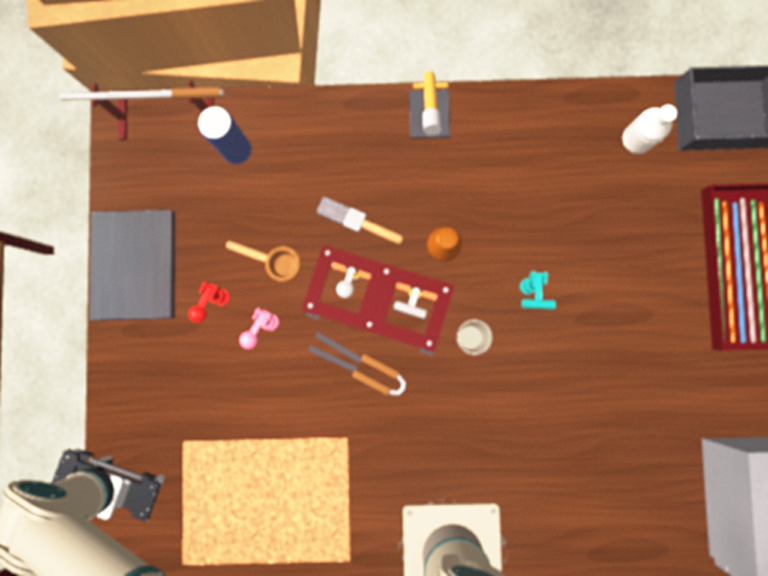

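The scene view shows the guard at about (400,285). The top view shows it at about (378,300), with a round pad in the left (+y) window at (345,288) and a T-bar in the right window at (410,310). Look-alikes in the top view are red (205,300), pink (260,328) and turquoise (538,292). The plain steel parts under the guard fit the description; I'll confirm that in a crop.

```bash
cat > h.py <<'E'
import numpy as np,cv2,pickle
def cam(i):
    f=192/np.tan(np.radians(i["vertical_fov"])/2)
    return f,i["cx"],i["cy"],np.array(i["R"]),np.array(i["t"])
def ray(i,u,v):
    f,cx,cy,R,t=cam(i); d=R.T@np.array([(u-cx)/f,(v-cy)/f,1]); return -R.T@t,d
def onz(i,u,v,z):
    o,d=ray(i,u,v); return o+d*(z-o[2])/d[2]
def proj(i,X):
    f,cx,cy,R,t=cam(i); c=R@np.array(X)+t; return np.array([f*c[0]/c[2]+cx,f*c[1]/c[2]+cy])
def tri(i,p,j,q):
    o,d=ray(i,*p);O,D=ray(j,*q); s=np.linalg.lstsq(np.c_[d,-D],O-o,rcond=None)[0]
    a=o+d*s[0];b=O+D*s[1]; return (a+b)/2,np.linalg.norm(a-b)
E
python3 - <<'E'
from h import *
d=pickle.load(open("d0.pkl","rb"))
t=d["top"]["color"][150:250,190:320]; s=d["scene"]["color"][130:250,190:340]
cv2.imwrite("pics/topcrop.png",cv2.resize(t[:,:,::-1],None,fx=6,fy=6,interpolation=cv2.INTER_CUBIC))
cv2.imwrite("pics/scenecrop.png",cv2.resize(s[:,:,::-1],None,fx=5,fy=5,interpolation=cv2.INTER_CUBIC))
i=d["top"];c=i["color"].astype(int)
m=((c[:,:,0]>70)&(c[:,:,1]<45)&(c[:,:,2]<60)).astype(np.uint8)
m[:150]=0;m[250:]=0;m[:,:195]=0;m[:,320:]=0
cs,h=cv2.findContours(m,cv2.RETR_CCOMP,cv2.CHAIN_APPROX_NONE)
for k,cc in enumerate(cs):
    a=cv2.contourArea(cc)
    if a>100:
        r=cv2.minAreaRect(cc); b=cv2.boxPoints(r)
        P=np.array([onz(i,*p,0.15)[:2] for p in b]); print("hole" if h[0,k,3]>=0 else "outer",a,r,'\n',P.round(4).tolist(),P.mean(0).round(4), [np.linalg.norm(P[n]-P[n-1]).round(4) for n in range(4)])
E
```

```text
(no output)
```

View pics/topcrop.png

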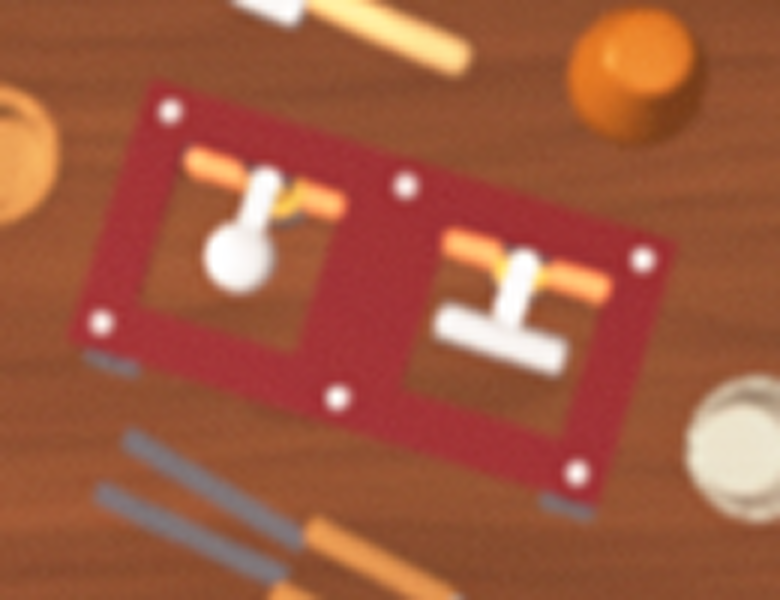

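View pics/scenecrop.png

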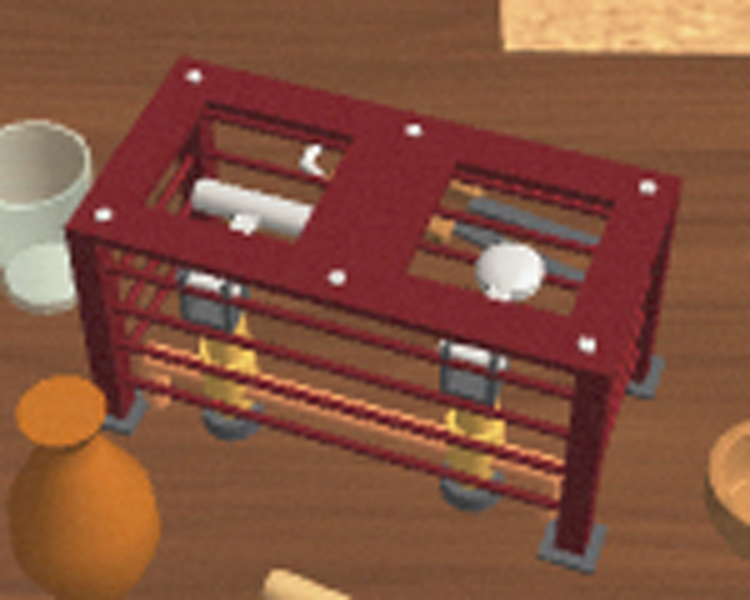

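The crops show the plain steel T-bar in the right (-y) window at top-crop (500,340) and the round pad in the left (+y) window at (238,258). The coloured look-alikes all stand outside the guard. My colour mask found nothing, so I'll refine it.

```bash
python3 - <<'E'
from h import *
d=pickle.load(open("d0.pkl","rb"))
i=d["top"];c=i["color"]
print(c[150+130//6*1,190+65//6], c[150+280//6,190+360//6])
hsv=cv2.cvtColor(c,cv2.COLOR_RGB2HSV)
m=(((hsv[:,:,0]>168)|(hsv[:,:,0]<4))&(hsv[:,:,1]>150)&(hsv[:,:,2]>90)).astype(np.uint8)
x=np.zeros_like(m);x[150:250,195:310]=1;m*=x
cs,h=cv2.findContours(m,cv2.RETR_EXTERNAL,cv2.CHAIN_APPROX_NONE)
cc=max(cs,key=cv2.contourArea)
b=cv2.approxPolyDP(cc,5,True)[:,0]; r=cv2.minAreaRect(cc);b=cv2.boxPoints(r);print(b,r)
P=np.array([onz(i,*p,0.15)[:2] for p in b]);print(P.round(4),[np.linalg.norm(P[n]-P[n-1]).round(4) for n in range(4)])
# screws
w=((hsv[:,:,1]<60)&(hsv[:,:,2]>170)).astype(np.uint8)*x
n,l,st,ce=cv2.connectedComponentsWithStats(w)
for k in range(1,n):
    print(st[k],ce[k].round(2),onz(i,*ce[k],0.15).round(4))
j=d["scene"];s=j["color"];hs=cv2.cvtColor(s,cv2.COLOR_RGB2HSV)
x=np.zeros_like(m);x[135:215,200:335]=1
w=((hs[:,:,1]<70)&(hs[:,:,2]>130)).astype(np.uint8)*x
n,l,st,ce=cv2.connectedComponentsWithStats(w)
print("scene")
for k in range(1,n):
    print(st[k],ce[k].round(2),onz(j,*ce[k],0.15).round(4))
E
```

```text
[159  92  55] [160  49  52]
[[200.57297 206.36658]
 [214.29184 162.46622]
 [302.605   190.06409]
 [288.88614 233.96445]] ((251.5889892578125, 198.21533203125), (92.52490997314453, 45.99400329589844), 17.354022979736328)
[[ 0.525   0.2981]
 [ 0.6576  0.2546]
 [ 0.5665 -0.0111]
 [ 0.4357  0.0344]] [np.float64(0.2784), np.float64(0.1396), np.float64(0.2808), np.float64(0.1384)]
[229 150  12   4  33] [235.48 151.09] [0.6909 0.1894 0.15  ]
[217 167   3   3   7] [217.71 168.  ] [0.6403 0.2444 0.15  ]
[224 178  13  21 144] [230.43 189.14] [0.5748 0.2069 0.15  ]
[256 180   3   2   6] [257.  180.5] [0.5991 0.1259 0.15  ]
[263 192  21  20 186] [273.84 203.34] [0.5286 0.0768 0.15  ]
[296 192   3   3   7] [296.71 193.  ] [0.5581 0.007  0.15  ]
[206 202   2   3   5] [206.4 203.2] [0.5341 0.2803 0.15  ]
[245 215   3   3   8] [245.88 215.88] [0.493 0.162 0.15 ]
[305 218   5  14  56] [307.36 224.5 ] [ 0.4626 -0.0218  0.15  ]
[285 227   3   3   6] [285.83 228.17] [0.4532 0.043  0.15  ]
scene
[227 144   3   2   5] [228.2 144.6] [0.4493 0.0435 0.15  ]
[200 155   8  37 188] [202.4  171.72] [ 0.554 -0.012  0.15 ]
[271 155   3   2   6] [272.  155.5] [0.4905 0.1618 0.15  ]
[250 159   5   6  18] [251.83 161.5 ] [0.5143 0.1102 0.15  ]
[228 166  25  11 148] [239.66 170.89] [0.5491 0.0813 0.15  ]
[318 166   3   3   8] [319.12 166.88] [0.5308 0.281  0.15  ]
[209 172   3   2   6] [210.  172.5] [0.5563 0.0075 0.15  ]
[285 178  14  12 129] [291.71 183.68] [0.5906 0.2104 0.15  ]
[227 184   8   5  20] [230.5 186. ] [0.6013 0.0627 0.15  ]
[256 184   3   3   8] [256.88 184.88] [0.5963 0.1262 0.15  ]
[236 187   2   2   4] [236.5 187.5] [0.6059 0.0776 0.15  ]
[306 197   3   3   7] [306.86 198.29] [0.6367 0.2444 0.15  ]
[278 198   1   1   1] [278. 198.] [0.6373 0.1771 0.15  ]
[280 199   8   4  24] [283.67 200.42] [0.6444 0.1903 0.15  ]
[290 201   2   3   4] [290.25 202.  ] [0.6489 0.2054 0.15  ]
[240 211   1   1   1] [240. 211.] [0.6783 0.0909 0.15  ]
```

```bash
python3 - <<'E'
from h import *
d=pickle.load(open("d0.pkl","rb"));i,j=d["top"],d["scene"]
S=lambda u,v:((u+.5)/6-.5+190,(v+.5)/6-.5+150)
C=lambda u,v:((u+.5)/5-.5+190,(v+.5)/5-.5+130)
print("pad",onz(i,*S(238,258),.132),tri(i,S(238,258),j,C(510,270)))
print("bar",onz(i,*S(500,341),.130)); a,b=onz(i,*S(440,325),.126),onz(i,*S(562,358),.126);print(a,b)
print("bar left end tri",tri(i,S(565,358),j,C(195,195)))
c=np.array([.545,.144]);p=np.radians(-18.9);R=np.array([[np.cos(p),-np.sin(p)],[np.sin(p),np.cos(p)]])
for n,X in(("pad",onz(i,*S(238,258),.132)),("bar",onz(i,*S(500,341),.130))):print(n,R.T@(X[:2]-c))
print(c+R@[0,.07],c+R@[0,-.07])
E
```

```text
pad [0.56593655 0.2120041  0.132     ] (array([0.5665091 , 0.21231279, 0.12488046]), np.float64(0.000405426414320302))
bar [0.52034884 0.07944922 0.13      ]
[0.52947891 0.10978094 0.126     ] [0.51108546 0.04798568 0.126     ]
bar left end tri (array([0.51119183, 0.04699147, 0.12031642]), np.float64(0.001594119670391448))
pad [-0.00221995  0.07111939]
bar [-0.00241298 -0.06905549]
[0.56767422 0.21022598] [0.52232578 0.07777402]
```

Call:
drive_tool(
  claw=[0,0,0,0,0],
  dp=[
    [0,0,2],
    [0,0,2],
    [0,0,2],
    [0,0,2],
    [0,0,0],
  ],
  turn=[
    [0,0,0],
    [0,0,0],
    [0,0,0],
    [0,0,0],
    [0,0,0],
  ],
)

```text
clock: 0.6
tool_pos: [0.2251, 0.6115, 0.2559]
eef_rot: [0.82, 0.572, 0.002, -0.001]
contact_force: [-0.1, 0.6, 0.1]
gripper_width: 0.611
```

Call:
drive_tool(
  claw=[0,0,0,0,0,0,0,0,0,0],
  dp=[
    [1.5,-2.7,0],
    [1.5,-2.7,0],
    [1.5,-2.7,0],
    [1.5,-2.7,0],
    [1.5,-2.7,0],
    [1.5,-2.7,0],
    [1.5,-2.7,0],
    [1.5,-2.7,0],
    [1.5,-2.7,0],
    [1.5,-2.7,0],
  ],
  turn=[
    [0,0,0],
    [0,0,0],
    [0,0,0],
    [0,0,0],
    [0,0,0],
    [0,0,0],
    [0,0,0],
    [0,0,0],
    [0,0,0],
    [0,0,0],
  ],
)

```text
clock: 1.6
tool_pos: [0.3744, 0.3382, 0.2522]
eef_rot: [0.82, 0.572, -0.001, 0.0]
contact_force: [-0.2, 0.2, 0.3]
gripper_width: 0.003
```

Call:
drive_tool(
  claw=[0,0,0,0,0,0,0,0,0,0],
  dp=[
    [1.5,-2.7,0],
    [1.5,-2.7,0],
    [1.5,-2.7,0],
    [1.5,-2.7,0],
    [1.5,-2.7,0],
    [1.5,-2.7,0],
    [1.5,-2.7,0],
    [1.5,-2.7,0],
    [1.0,-2.0,0],
    [0,0,0],
  ],
  turn=[
    [0,0,0],
    [0,0,0],
    [0,0,0],
    [0,0,0],
    [0,0,0],
    [0,0,0],
    [0,0,0],
    [0,0,0],
    [0,0,0],
    [0,0,0],
  ],
)

```text
clock: 2.6
tool_pos: [0.505, 0.1001, 0.2523]
eef_rot: [0.822, 0.57, -0.001, 0.001]
contact_force: [-0.1, -0.4, 0.9]
gripper_width: 0.003
```

Call:
drive_tool(
  claw=[0,0,0,0,0,0,0],
  dp=[
    [0.8,-1.05,0],
    [0.8,-1.05,0],
    [0,0,-2],
    [0,0,-2],
    [0,0,-2],
    [0,0,-2],
    [0,0,0],
  ],
  turn=[
    [0,0,0],
    [0,0,0],
    [0,0,0],
    [0,0,0],
    [0,0,0],
    [0,0,0],
    [0,0,0],
  ],
)

```text
clock: 3.3
tool_pos: [0.5187, 0.0829, 0.1711]
eef_rot: [0.82, 0.572, -0.002, -0.001]
contact_force: [-0.5, -0.8, -0.1]
gripper_width: 0.006
```

```bash
cat > look.py <<'E'
import sys
from h import *
from workcell import optics,sense
d={n:optics.get_image(n) for n in("scene","top")}; pickle.dump(d,open(sys.argv[1]+".pkl","wb"))
s=d["scene"]["color"][110:240,190:340];t=d["top"]["color"][150:250,195:315]
a=cv2.resize(s[:,:,::-1],None,fx=5,fy=4.5,interpolation=cv2.INTER_CUBIC)
cv2.imwrite(f"pics/{sys.argv[1]}.png",a)
cv2.imwrite(f"pics/{sys.argv[1]}t.png",cv2.resize(t[:,:,::-1],None,fx=5,fy=5,interpolation=cv2.INTER_CUBIC))
q=sense();print(q["clock"],q["tool_pos"],q["contact_force"])
E
python3 look.py l1
```

```text
3.4 [0.52078659 0.08312646 0.173581  ] [-0.44681779 -0.19931118  0.2578232 ]
```

View pics/l1.png

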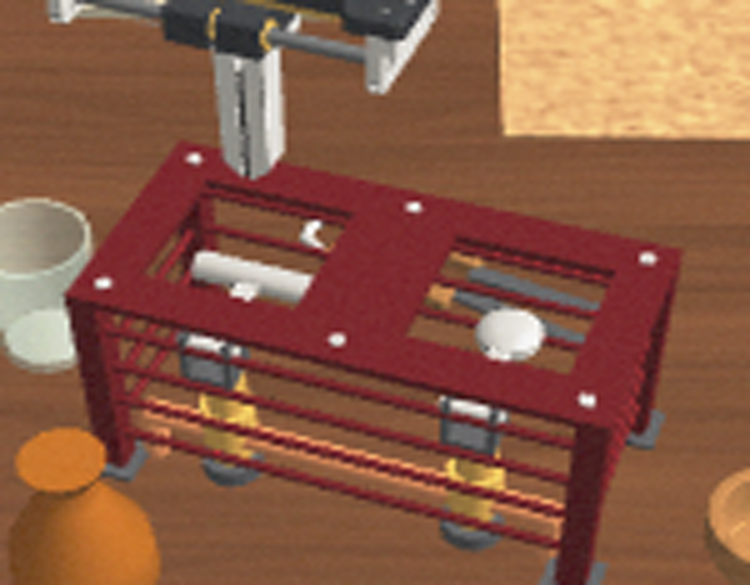

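View pics/l1t.png

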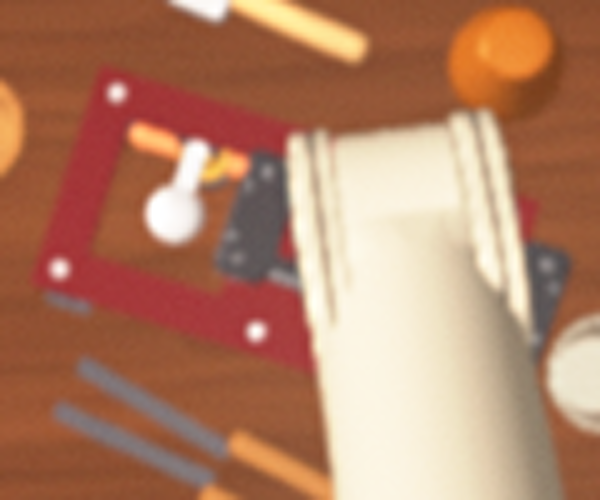

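The fingertip shows at scene crop (250,175), just above the T-bar window. I'll check it against the reported pose.

```bash
python3 - <<'E'
from h import *
j=pickle.load(open("l1.pkl","rb"))["scene"]
print(proj(j,[.5208,.0831,.1736]), onz(j,239.6,148.0,.1736), proj(j,[.521,.079,.130]))
E
```

```text
[240.66061331 156.23828318] [0.4896461  0.07828534 0.1736    ] [239.94225652 168.74397601]
```

Call:
drive_tool(
  claw=[0,0,0,0,0],
  dp=[
    [0,-0.4,0],
    [0,0,0],
    [0,0,-1],
    [0,0,-1],
    [0,0,0],
  ],
  turn=[
    [0,0,0],
    [0,0,0],
    [0,0,0],
    [0,0,0],
    [0,0,0],
  ],
)

```text
clock: 3.9
tool_pos: [0.5192, 0.0789, 0.1519]
eef_rot: [0.82, 0.572, -0.001, -0.001]
contact_force: [0.4, -0.4, 0.9]
gripper_width: 0.004
```

The seen fingertip (v≈149) and the projected TCP (v≈156) disagree, so I'll look again before going further down.

```bash
python3 look.py l2; python3 - <<'E'
from h import *
j=pickle.load(open("d0.pkl","rb"))["scene"]; i=pickle.load(open("d0.pkl","rb"))["top"]
X=[.2243,.6093,.1726];x=np.array([.345,.938,0])
for k in(-.047,0,.047): print(proj(j,X+k*x)-[200*2-10,40],proj(i,X+k*x))
c=j["color"][40:100,390:490];cv2.imwrite("pics/g0.png",cv2.resize(c[:,:,::-1],None,fx=7,fy=7,interpolation=cv2.INTER_CUBIC))
j=pickle.load(open("l2.pkl","rb"))["scene"]
c=j["color"][100:180,190:290];cv2.imwrite("pics/g2.png",cv2.resize(c[:,:,::-1],None,fx=7,fy=7,interpolation=cv2.INTER_CUBIC))
print(proj(j,[.5192,.0789,.1519])-[190,100])
E
```

```text
4.0 [0.52014878 0.07895951 0.15293386] [ 0.27848638 -0.0263683  -0.03535586]
[15.47514871 49.00885687] [109.17959967 317.15191621]
[31.5523104  52.09200839] [ 94.13535795 311.80130413]
[47.99122718 55.24453446] [ 79.13530302 306.46640746]
[49.49927293 62.1047161 ]
```

View pics/g0.png

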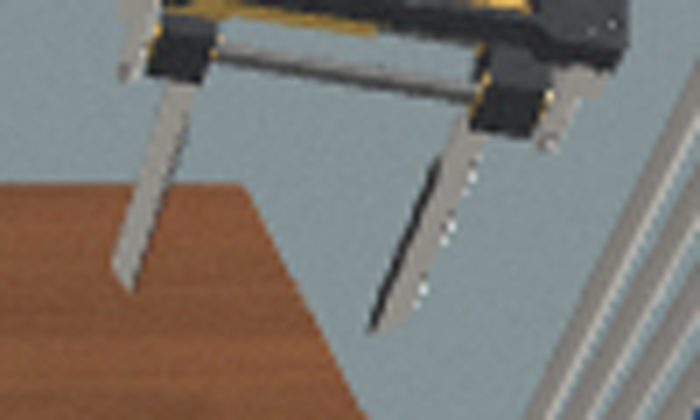

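View pics/g2.png

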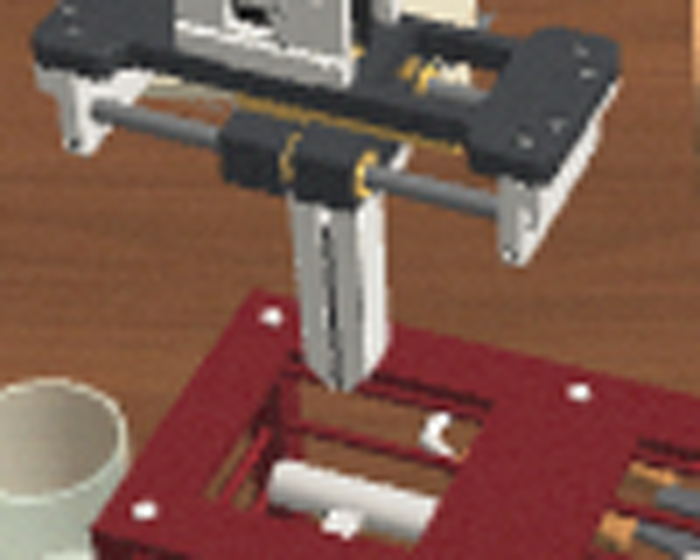

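```bash
python3 - <<'E'
from h import *
d=pickle.load(open("l2.pkl","rb"))
c=d["top"]["color"][165:235,230:320];cv2.imwrite("pics/g2t.png",cv2.resize(c[:,:,::-1],None,fx=8,fy=8,interpolation=cv2.INTER_CUBIC))
print(cam(d["top"])[3].T@-cam(d["top"])[4],cam(d["scene"])[3].T@-cam(d["scene"])[4])
E
```

```text
[0.45201076 0.11063268 1.54182846] [1.19100097 0.15938482 0.78472533]
```

View pics/g2t.png

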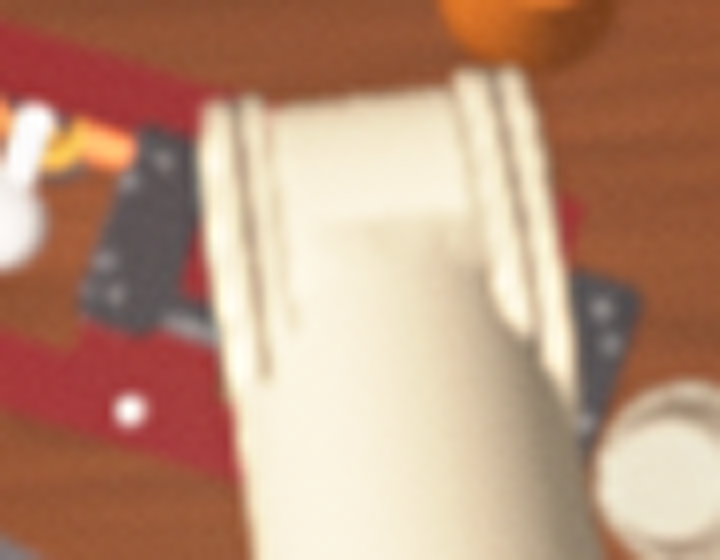

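```bash
python3 - <<'E'
from h import *
d=pickle.load(open("l2.pkl","rb"));i,j=d["top"],d["scene"]
T=lambda u,v:((u+.5)/8-.5+230,(v+.5)/8-.5+165)
G=lambda u,v:((u+.5)/7-.5+190,(v+.5)/7-.5+100)
print(tri(i,T(80,305),j,G(618,48)),tri(i,T(145,130),j,G(540,150)))
for z in(.25,.27,.29):print(onz(i,*T(360,295),z), proj(j,[.5202,.079,z])-[190,100])
# tip and candidate heights
for z in(.153,.165,.175,.18):print(z,proj(j,[.5202,.079,z]),onz(j,*G(345,388),z))
E
```

```text
(array([0.52301115, 0.17196595, 0.32348838]), np.float64(0.0009706598119517412)) (array([0.58015219, 0.14889219, 0.32704488]), np.float64(0.0005388281245483753))
[0.52835539 0.07711522 0.25      ] [47.27235341 31.87895315]
[0.52717342 0.07763414 0.27      ] [46.76733756 25.00055185]
[0.52599146 0.07815305 0.29      ] [46.24379682 17.86983846]
0.153 [239.48821327 162.05933915] [0.49354141 0.07551086 0.153     ]
0.165 [239.23325664 158.58678674] [0.50679007 0.0771041  0.165     ]
0.175 [239.01691525 155.64018044] [0.51783062 0.07843179 0.175     ]
0.18 [238.90739294 154.14846805] [0.5233509  0.07909564 0.18      ]
```

Both views agree that the hand's xy is right, at about (0.52, 0.079). The visible tip looks about 23 mm higher than the reported TCP. I'll descend gently, watching the force, and let contact settle the height.

Call:
drive_tool(
  claw=[0,0,0,0],
  dp=[
    [0,0,-0.5],
    [0,0,-0.5],
    [0,0,-0.4],
    [0,0,0],
  ],
  turn=[
    [0,0,0],
    [0,0,0],
    [0,0,0],
    [0,0,0],
  ],
)

```text
clock: 4.4
tool_pos: [0.52, 0.0789, 0.1388]
eef_rot: [0.82, 0.572, -0.001, -0.0]
contact_force: [0.2, -0.1, -0.1]
gripper_width: 0.003
```

Call:
drive_tool(
  claw=[0,0,0],
  dp=[
    [0,0,-0.3],
    [0,0,-0.3],
    [0,0,0],
  ],
  turn=[
    [0,0,0],
    [0,0,0],
    [0,0,0],
  ],
)

```text
clock: 4.7
tool_pos: [0.5203, 0.079, 0.1331]
eef_rot: [0.82, 0.572, -0.0, -0.0]
contact_force: [0.1, -0.0, -0.3]
gripper_width: 0.007
```

```bash
python3 look.py l3
```

```text
4.8 [0.52058212 0.07898087 0.1334705 ] [ 0.34706703 -0.01126358 -0.13422403]
```

View pics/l3.png

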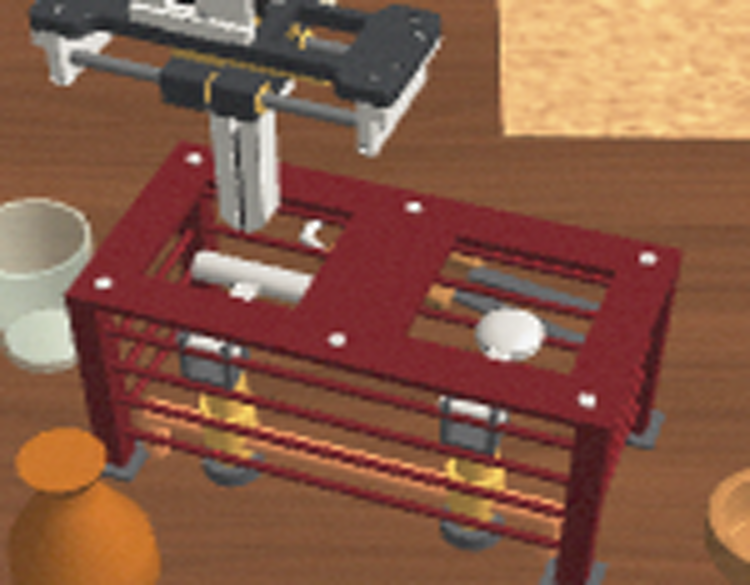

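The tip at (247,230) is inside the window outline and still above the bar's edge at y≈258. There's no contact force yet.

Call:
drive_tool(
  claw=[0,0,0,0],
  dp=[
    [0,0,-0.4],
    [0,0,-0.4],
    [0,0,-0.4],
    [0,0,0],
  ],
  turn=[
    [0,0,0],
    [0,0,0],
    [0,0,0],
    [0,0,0],
  ],
)

```text
clock: 5.2
tool_pos: [0.52, 0.0789, 0.1208]
eef_rot: [0.82, 0.572, -0.001, -0.0]
contact_force: [-0.2, -0.3, 0.1]
gripper_width: 0.005
```

Call:
drive_tool(
  claw=[0,0,0],
  dp=[
    [0,0,-0.3],
    [0,0,-0.3],
    [0,0,0],
  ],
  turn=[
    [0,0,0],
    [0,0,0],
    [0,0,0],
  ],
)

```text
clock: 5.5
tool_pos: [0.5203, 0.079, 0.1151]
eef_rot: [0.82, 0.572, -0.0, -0.0]
contact_force: [0.4, 0.2, -0.6]
gripper_width: 0.008
```

```bash
python3 look.py l4
```

```text
5.6 [0.52054535 0.07898031 0.11542169] [-0.78641486  0.5693266  -0.01968704]
```

View pics/l4.png

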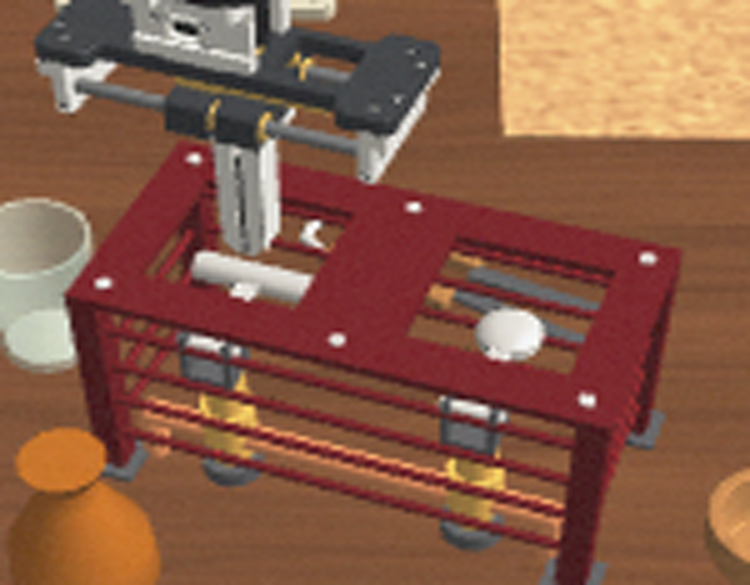

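The tip at (248,252) still shows no force. Triangulating the body corners puts the hand's xy exactly where reported, so the real tip must be about 23 mm above the reported z. I expect contact near reported z ≈ 0.107.

Call:
drive_tool(
  claw=[0,0,0],
  dp=[
    [0,0,-0.2],
    [0,0,-0.2],
    [0,0,0],
  ],
  turn=[
    [0,0,0],
    [0,0,0],
    [0,0,0],
  ],
)

```text
clock: 5.9
tool_pos: [0.5203, 0.079, 0.1112]
eef_rot: [0.82, 0.572, -0.0, -0.0]
contact_force: [0.2, 0.8, -0.4]
gripper_width: 0.005
```

Call:
drive_tool(
  claw=[0,0,0],
  dp=[
    [0,0,-0.2],
    [0,0,-0.2],
    [0,0,0],
  ],
  turn=[
    [0,0,0],
    [0,0,0],
    [0,0,0],
  ],
)

```text
clock: 6.2
tool_pos: [0.5203, 0.079, 0.1072]
eef_rot: [0.82, 0.572, -0.0, -0.0]
contact_force: [-0.3, 0.4, -0.1]
gripper_width: 0.003
```

Call:
drive_tool(
  claw=[0,0,0],
  dp=[
    [0,0,-0.2],
    [0,0,-0.2],
    [0,0,0],
  ],
  turn=[
    [0,0,0],
    [0,0,0],
    [0,0,0],
  ],
)

```text
clock: 6.5
tool_pos: [0.5203, 0.079, 0.1032]
eef_rot: [0.82, 0.572, -0.0, -0.0]
contact_force: [0.8, -0.4, -0.2]
gripper_width: 0.006
```

```bash
python3 look.py l5
```

```text
6.6 [0.52053235 0.07898201 0.10340927] [ 0.1857488  -0.31779139  0.2701787 ]
```

View pics/l5.png

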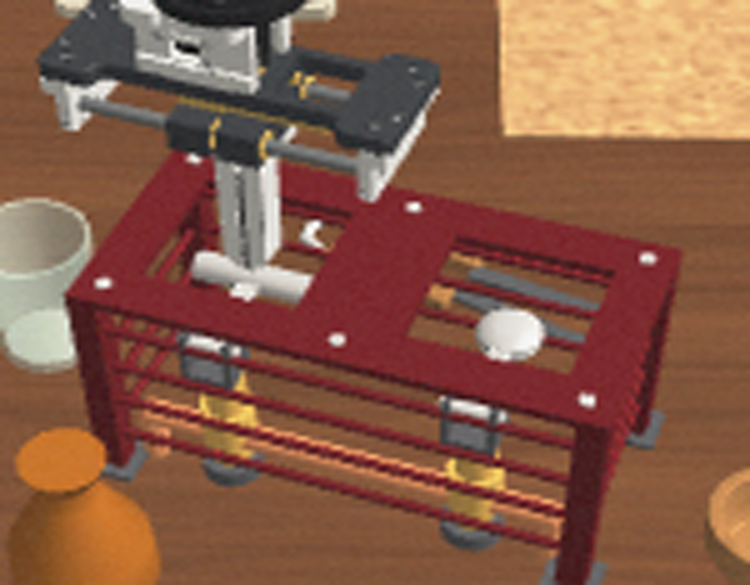

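The fingertip at (250,266) now overlaps the bar's face from the camera side, so it is over the bar and not behind it. Continuing down.

Call:
drive_tool(
  claw=[0,0,0],
  dp=[
    [0,0,-0.2],
    [0,0,-0.2],
    [0,0,0],
  ],
  turn=[
    [0,0,0],
    [0,0,0],
    [0,0,0],
  ],
)

```text
clock: 6.9
tool_pos: [0.5203, 0.079, 0.0992]
eef_rot: [0.82, 0.572, -0.0, -0.0]
contact_force: [-0.7, -0.1, 0.0]
gripper_width: 0.008
```

Call:
drive_tool(
  claw=[0,0,0],
  dp=[
    [0,0,-0.2],
    [0,0,-0.2],
    [0,0,0],
  ],
  turn=[
    [0,0,0],
    [0,0,0],
    [0,0,0],
  ],
)

```text
clock: 7.2
tool_pos: [0.5205, 0.079, 0.0954]
eef_rot: [0.82, 0.572, -0.0, -0.0]
contact_force: [-0.1, 0.5, 0.9]
gripper_width: 0.003
```

Call:
drive_tool(
  claw=[0,0,0],
  dp=[
    [0,0,-0.2],
    [0,0,-0.2],
    [0,0,0],
  ],
  turn=[
    [0,0,0],
    [0,0,0],
    [0,0,0],
  ],
)

```text
clock: 7.5
tool_pos: [0.5204, 0.0791, 0.0912]
eef_rot: [0.82, 0.572, -0.0, -0.0]
contact_force: [-0.7, 0.4, 1.6]
gripper_width: 0.007
```

```bash
python3 look.py l6
```

```text
7.6 [0.52038514 0.07909302 0.09125563] [-1.63885036  0.48923792  1.06682343]
```

View pics/l6.png

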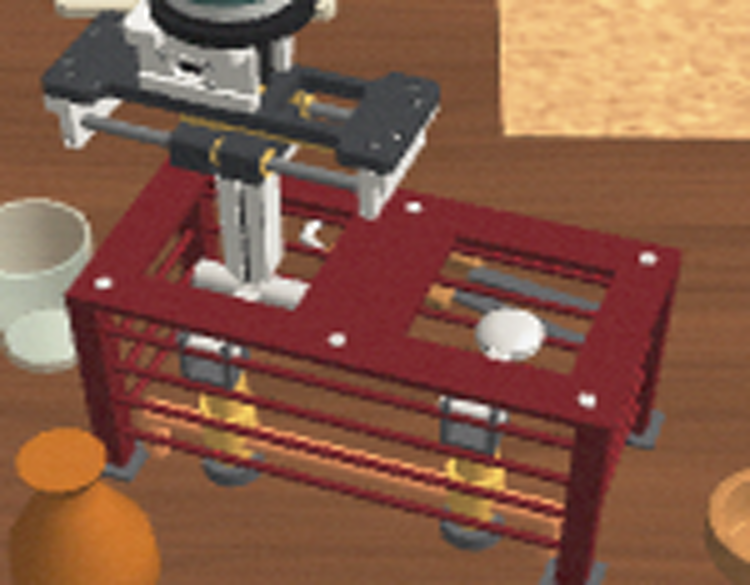

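```bash
python3 - <<'E'
from h import *
j=pickle.load(open("l6.pkl","rb"))["scene"]
for p in((370,218),(258,283)):
  u,v=(p[0]+.5)/5-.5+190,(p[1]+.5)/4.5-.5+110
  o,d=ray(j,u,v)
  for x in(.52,.53,.55,.58):print(p,o+d*(x-o[0])/d[0])
E
```

```text
(370, 218) [0.52       0.14064466 0.16770993]
(370, 218) [0.53       0.14092395 0.17690537]
(370, 218) [0.55       0.14148252 0.19529627]
(370, 218) [0.58       0.14232038 0.22288261]
(258, 283) [0.52       0.08147258 0.11529993]
(258, 283) [0.53       0.08263372 0.12527645]
(258, 283) [0.55       0.08495599 0.14522949]
(258, 283) [0.58       0.08843939 0.17515904]
```

Call:
drive_tool(
  claw=[0,0,0],
  dp=[
    [0,0,-0.2],
    [0,0,-0.2],
    [0,0,0],
  ],
  turn=[
    [0,0,0],
    [0,0,0],
    [0,0,0],
  ],
)

```text
clock: 7.9
tool_pos: [0.5206, 0.079, 0.0872]
eef_rot: [0.82, 0.572, -0.0, -0.0]
contact_force: [-1.0, 0.5, 2.3]
gripper_width: 0.005
```

Call:
drive_tool(
  claw=[0,0,0],
  dp=[
    [0,0,-0.2],
    [0,0,-0.1],
    [0,0,0],
  ],
  turn=[
    [0,0,0],
    [0,0,0],
    [0,0,0],
  ],
)

```text
clock: 8.2
tool_pos: [0.5208, 0.0789, 0.0844]
eef_rot: [0.82, 0.572, 0.0, 0.0]
contact_force: [-0.7, -0.1, 1.9]
gripper_width: 0.006
```

Call:
drive_tool(
  claw=[0,0,0],
  dp=[
    [0,0,-0.1],
    [0,0,-0.1],
    [0,0,0],
  ],
  turn=[
    [0,0,0],
    [0,0,0],
    [0,0,0],
  ],
)

```text
clock: 8.5
tool_pos: [0.521, 0.0789, 0.0825]
eef_rot: [0.82, 0.572, 0.0, 0.0]
contact_force: [1.3, -0.6, 2.4]
gripper_width: 0.008
```

Call:
drive_tool(
  claw=[0,0,0],
  dp=[
    [0,0,-0.1],
    [0,0,-0.1],
    [0,0,0],
  ],
  turn=[
    [0,0,0],
    [0,0,0],
    [0,0,0],
  ],
)

```text
clock: 8.8
tool_pos: [0.5212, 0.0789, 0.0819]
eef_rot: [0.82, 0.572, 0.001, 0.0]
contact_force: [-2.6, -0.7, 15.3]
gripper_width: 0.001
```

```bash
python3 look.py l7
```

```text
8.9 [0.52114975 0.07889186 0.08186733] [-2.92039064 -0.39320635 14.60613552]
```

View pics/l7.png

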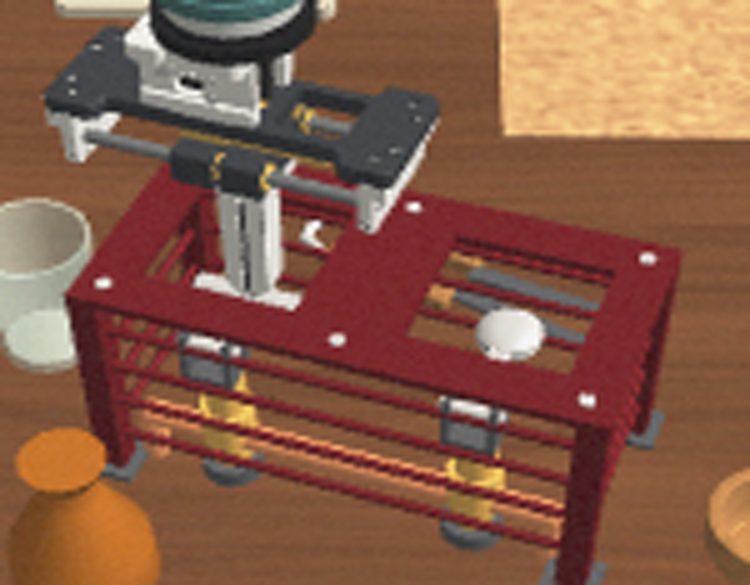

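Contact force jumped from 2.4 to 15 N at reported z = 0.082, after about 17 mm of travel. The bar now sits clearly lower in the picture, at (200–300, 275–300). One small extra push to be sure, then I'll lift.

Call:
drive_tool(
  claw=[0,0,0],
  dp=[
    [0,0,-0.1],
    [0,0,0],
    [0,0,0],
  ],
  turn=[
    [0,0,0],
    [0,0,0],
    [0,0,0],
  ],
)

```text
clock: 9.2
tool_pos: [0.5212, 0.0789, 0.0817]
eef_rot: [0.82, 0.572, 0.001, 0.0]
contact_force: [-4.9, -1.3, 22.4]
gripper_width: 0.001
```

Call:
drive_tool(
  claw=[0,0,0,0,0,0,0,0],
  dp=[
    [0,0,0.5],
    [0,0,1.5],
    [0,0,2],
    [0,0,2],
    [0,0,2],
    [0,0,1.5],
    [0,0,0],
    [0,0,0],
  ],
  turn=[
    [0,0,0],
    [0,0,0],
    [0,0,0],
    [0,0,0],
    [0,0,0],
    [0,0,0],
    [0,0,0],
    [0,0,0],
  ],
)

```text
clock: 10.0
tool_pos: [0.5202, 0.079, 0.1739]
eef_rot: [0.82, 0.572, -0.0, -0.0]
contact_force: [0.3, -0.3, 0.2]
gripper_width: 0.005
```

Call:
drive_tool(
  claw=[0,0,0,0,0,0,0,0],
  dp=[
    [0.75,2.2,0],
    [0.75,2.2,0],
    [0.75,2.2,0],
    [0.75,2.2,0],
    [0.75,2.2,0],
    [0.75,2.2,0],
    [0,0,0],
    [0,0,0],
  ],
  turn=[
    [0,0,0],
    [0,0,0],
    [0,0,0],
    [0,0,0],
    [0,0,0],
    [0,0,0],
    [0,0,0],
    [0,0,0],
  ],
)

```text
clock: 10.8
tool_pos: [0.5645, 0.2102, 0.173]
eef_rot: [0.82, 0.572, -0.002, -0.0]
contact_force: [-0.3, -0.4, 0.5]
gripper_width: 0.005
```

```bash
python3 look.py l8
```

```text
10.9 [0.56490613 0.20905109 0.17371346] [ 0.42806148  0.44829043 -0.02537851]
```

View pics/l8.png

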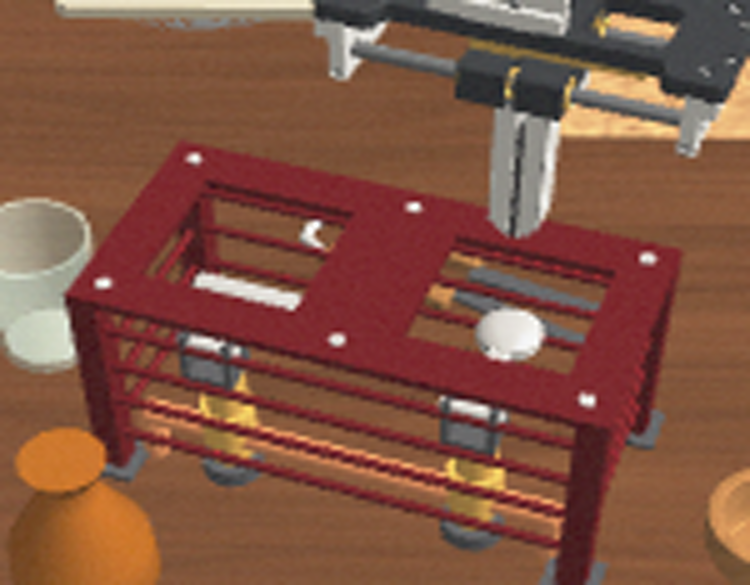

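View pics/l8t.png

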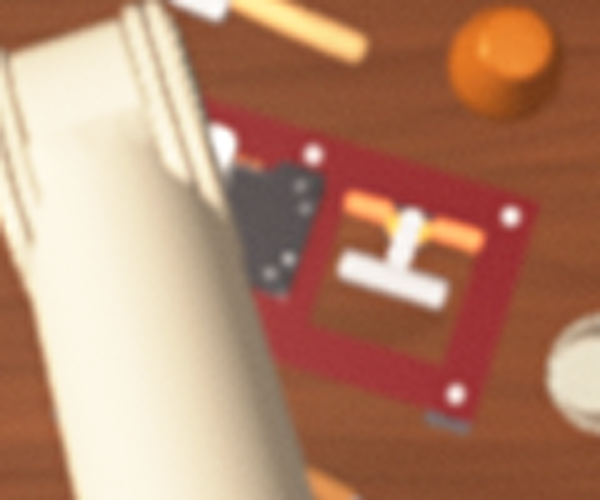

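The T-bar stays down on its own at (250,292) in the scene crop. The tip at (517,235) is above the pad window; the pad is at (511,333). I'll centre on the pad and descend.

Call:
drive_tool(
  claw=[0,0,0,0,0,0,0,0],
  dp=[
    [0.1,0.25,0],
    [0,0,0],
    [0,0,-0.8],
    [0,0,-0.8],
    [0,0,-0.8],
    [0,0,-0.8],
    [0,0,-0.8],
    [0,0,0],
  ],
  turn=[
    [0,0,0],
    [0,0,0],
    [0,0,0],
    [0,0,0],
    [0,0,0],
    [0,0,0],
    [0,0,0],
    [0,0,0],
  ],
)

```text
clock: 11.7
tool_pos: [0.5656, 0.2132, 0.1329]
eef_rot: [0.82, 0.572, -0.001, -0.0]
contact_force: [0.2, 0.6, -0.1]
gripper_width: 0.006
```

Call:
drive_tool(
  claw=[0,0,0,0,0,0],
  dp=[
    [0,0,-0.6],
    [0,0,-0.6],
    [0,0,-0.6],
    [0,0,-0.6],
    [0,0,-0.5],
    [0,0,0],
  ],
  turn=[
    [0,0,0],
    [0,0,0],
    [0,0,0],
    [0,0,0],
    [0,0,0],
    [0,0,0],
  ],
)

```text
clock: 12.3
tool_pos: [0.566, 0.2133, 0.1046]
eef_rot: [0.82, 0.572, -0.001, -0.0]
contact_force: [0.1, 0.4, -0.5]
gripper_width: 0.007
```

```bash
python3 look.py l9
```

```text
12.4 [0.56656929 0.21345663 0.10538741] [-0.25960968  1.04330138  0.97896489]
```

View pics/l9.png

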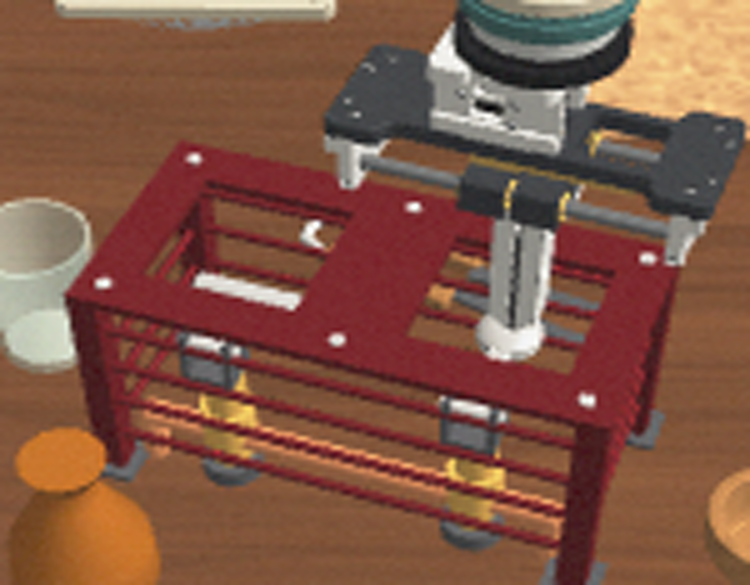

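The tip is centred on the pad at about (515,325), just at first contact. Pressing on.

Call:
drive_tool(
  claw=[0,0,0,0],
  dp=[
    [0,0,-0.4],
    [0,0,-0.4],
    [0,0,-0.4],
    [0,0,0],
  ],
  turn=[
    [0,0,0],
    [0,0,0],
    [0,0,0],
    [0,0,0],
  ],
)

```text
clock: 12.8
tool_pos: [0.5665, 0.2139, 0.0934]
eef_rot: [0.82, 0.572, 0.0, -0.0]
contact_force: [-0.9, 0.7, 5.1]
gripper_width: 0.001
```

Call:
drive_tool(
  claw=[0,0,0,0],
  dp=[
    [0,0,-0.2],
    [0,0,-0.2],
    [0,0,-0.2],
    [0,0,0],
  ],
  turn=[
    [0,0,0],
    [0,0,0],
    [0,0,0],
    [0,0,0],
  ],
)

```text
clock: 13.2
tool_pos: [0.5666, 0.2139, 0.088]
eef_rot: [0.82, 0.572, 0.0, -0.0]
contact_force: [-1.2, 0.5, 6.5]
gripper_width: -0.0
```

Call:
drive_tool(
  claw=[0,0,0],
  dp=[
    [0,0,-0.2],
    [0,0,-0.2],
    [0,0,0],
  ],
  turn=[
    [0,0,0],
    [0,0,0],
    [0,0,0],
  ],
)

```text
clock: 13.5
tool_pos: [0.5669, 0.2138, 0.0843]
eef_rot: [0.82, 0.572, 0.001, -0.0]
contact_force: [-1.9, -0.0, 9.4]
gripper_width: 0.004
```

Call:
drive_tool(
  claw=[0,0,0],
  dp=[
    [0,0,-0.2],
    [0,0,0],
    [0,0,0],
  ],
  turn=[
    [0,0,0],
    [0,0,0],
    [0,0,0],
  ],
)

```text
clock: 13.8
tool_pos: [0.5672, 0.2139, 0.0836]
eef_rot: [0.82, 0.572, 0.001, -0.0]
contact_force: [-4.2, -0.2, 15.1]
gripper_width: 0.001
```

Call:
drive_tool(
  claw=[0,0,0],
  dp=[
    [0,0,-0.1],
    [0,0,0],
    [0,0,0],
  ],
  turn=[
    [0,0,0],
    [0,0,0],
    [0,0,0],
  ],
)

```text
clock: 14.1
tool_pos: [0.5673, 0.2139, 0.0833]
eef_rot: [0.82, 0.572, 0.001, -0.0]
contact_force: [-5.8, -1.3, 20.8]
gripper_width: 0.004
```

The pad is on its stop: force is up to 21 N and z no longer drops. Holding for about 3 s.

Call:
drive_tool(
  claw=[0,0,0,0,0,0,0,0,0,0],
  dp=[
    [0,0,-0.05],
    [0,0,0],
    [0,0,0],
    [0,0,0],
    [0,0,0],
    [0,0,0],
    [0,0,0],
    [0,0,0],
    [0,0,0],
    [0,0,0],
  ],
  turn=[
    [0,0,0],
    [0,0,0],
    [0,0,0],
    [0,0,0],
    [0,0,0],
    [0,0,0],
    [0,0,0],
    [0,0,0],
    [0,0,0],
    [0,0,0],
  ],
)

```text
clock: 15.1
tool_pos: [0.5673, 0.2139, 0.0832]
eef_rot: [0.82, 0.572, 0.001, -0.0]
contact_force: [-6.4, 0.1, 22.9]
gripper_width: 0.004
```

```bash
python3 look.py l10
```

```text
15.2 [0.56724575 0.21389409 0.08317591] [-5.41294716 -1.25959797 22.6306797 ]
```

Call:
drive_tool(
  claw=[0,0,0,0,0,0,0,0,0,0],
  dp=[
    [0,0,0],
    [0,0,0],
    [0,0,0],
    [0,0,0],
    [0,0,0],
    [0,0,0],
    [0,0,0],
    [0,0,0],
    [0,0,0],
    [0,0,0],
  ],
  turn=[
    [0,0,0],
    [0,0,0],
    [0,0,0],
    [0,0,0],
    [0,0,0],
    [0,0,0],
    [0,0,0],
    [0,0,0],
    [0,0,0],
    [0,0,0],
  ],
)

```text
clock: 16.2
tool_pos: [0.5673, 0.2139, 0.0832]
eef_rot: [0.82, 0.572, 0.001, -0.0]
contact_force: [-6.2, -0.6, 22.9]
gripper_width: 0.004
```

Call:
drive_tool(
  claw=[0,0,0,0,0,0,0,0,0,0],
  dp=[
    [0,0,0],
    [0,0,0],
    [0,0,0],
    [0,0,0],
    [0,0,0],
    [0,0,0],
    [0,0,0],
    [0,0,0],
    [0,0,0],
    [0,0,0],
  ],
  turn=[
    [0,0,0],
    [0,0,0],
    [0,0,0],
    [0,0,0],
    [0,0,0],
    [0,0,0],
    [0,0,0],
    [0,0,0],
    [0,0,0],
    [0,0,0],
  ],
)

```text
clock: 17.2
tool_pos: [0.5673, 0.2138, 0.0832]
eef_rot: [0.82, 0.572, 0.001, -0.0]
contact_force: [-6.4, -2.2, 22.4]
gripper_width: 0.006
```

View pics/l10.png

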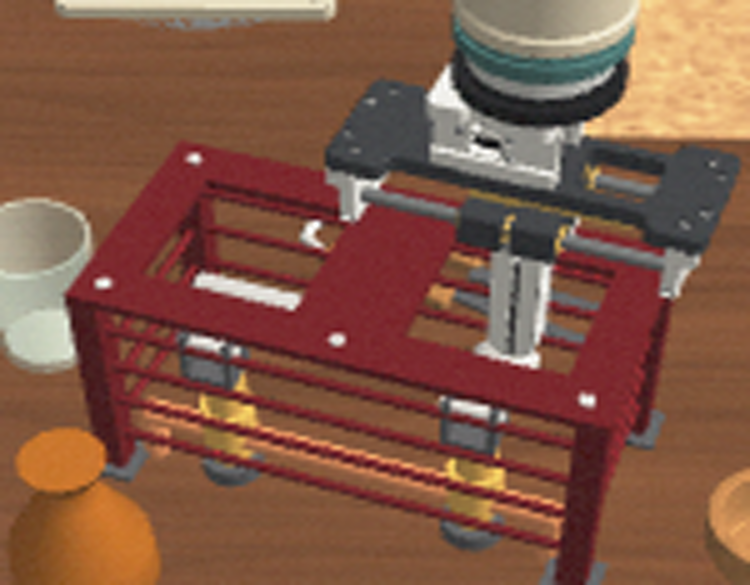

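The pad is fully down with the tip at (515,355), the T-bar is still down, and the hand's feet are clear of the plate. Held for over 3 s, so I'll lift straight up and move away towards the start side.

Call:
drive_tool(
  claw=[0,0,0,0,0,0,0,0,0,0],
  dp=[
    [0,0,0.4],
    [0,0,0.6],
    [0,0,1],
    [0,0,2],
    [0,0,2],
    [0,0,3],
    [0,0,3],
    [0,0,3],
    [0,0,2],
    [0,0,0],
  ],
  turn=[
    [0,0,0],
    [0,0,0],
    [0,0,0],
    [0,0,0],
    [0,0,0],
    [0,0,0],
    [0,0,0],
    [0,0,0],
    [0,0,0],
    [0,0,0],
  ],
)

```text
clock: 18.2
tool_pos: [0.5685, 0.2137, 0.2528]
eef_rot: [0.82, 0.572, 0.003, 0.001]
contact_force: [0.3, 0.2, 0.4]
gripper_width: 0.008
```

Call:
drive_tool(
  claw=[0,0,0,0,0,0,0,0,0,0],
  dp=[
    [-1.5,2.5,0],
    [-1.5,2.5,0],
    [-1.5,2.5,0],
    [-1.5,2.5,0],
    [-1.5,2.5,0],
    [-1.5,2.5,0],
    [-1.5,2.5,0],
    [-1.5,2.5,0],
    [0,0,0],
    [0,0,0],
  ],
  turn=[
    [0,0,0],
    [0,0,0],
    [0,0,0],
    [0,0,0],
    [0,0,0],
    [0,0,0],
    [0,0,0],
    [0,0,0],
    [0,0,0],
    [0,0,0],
  ],
)

```text
clock: 19.2
tool_pos: [0.4459, 0.4129, 0.2485]
eef_rot: [0.82, 0.573, -0.001, 0.001]
contact_force: [0.8, -0.2, 0.7]
gripper_width: 0.006
```

```bash
python3 look.py l11; python3 - <<'E'
from h import *
d=pickle.load(open("l11.pkl","rb"));e=pickle.load(open("d0.pkl","rb"))
for n in d: cv2.imwrite(f"pics/end_{n}.png",cv2.resize(d[n]["color"][:,:,::-1],(768,576)))
E
```

```text
19.3 [0.44738172 0.41158801 0.24921498] [0.5035364  0.488692   0.84666249]
```

View pics/end_top.png

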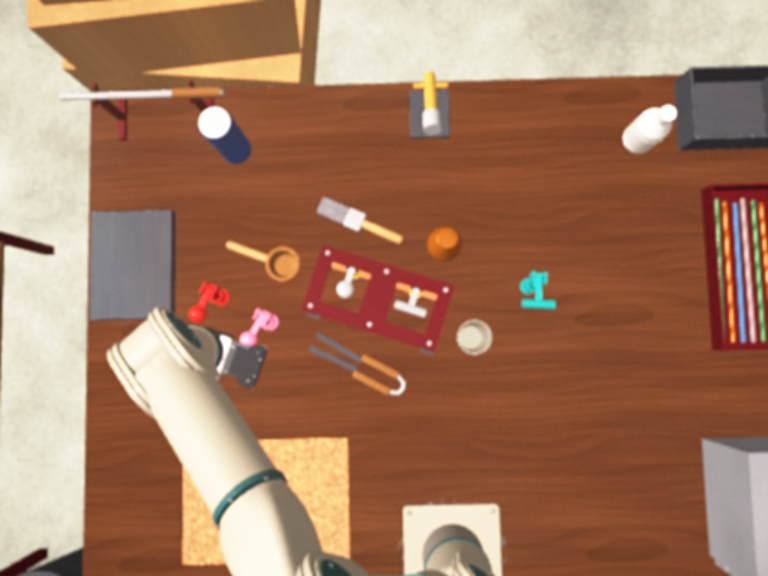

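View pics/l11.png

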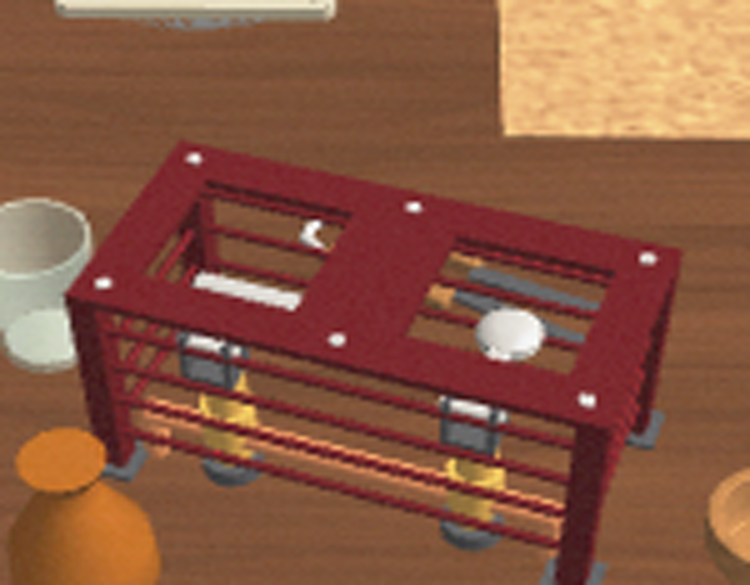

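The T-bar stays down at (250,290), with its edge about 23 crop px lower than at the start (≈17 mm). The pad is back up at (511,333) and nothing else has moved. The hand is well clear at z ≈ 0.25.

```bash
python3 -c "
from workcell import sign_off; print(sign_off())"
```

```text
the job is handed in; nothing more can be done
None
```

Both levers are done in the order asked, and I handed the job in at about 19 s.

- **Shut-off:** I pressed the steel T-bar lever, in the guard's -y window, down to its stop. The force rose from 2.4 N to 22 N with no further travel. It stayed down, about 17 mm lower than at the start in the last picture.
- **Vent:** I then pressed the round pad, in the +y window, to its stop at about 23 N and held it there for over 3 s. After release it came back up to where it started.
- **Last checks:** The hand is clear, the contact force reads near zero, and the other items look unmoved. The pictures and force readings showed no contact with the guard.
- **Disagreement:** In the scene camera the fingertip looked about 23 mm higher than the reported TCP, although its xy agreed. I relied on the force and the pictures for height. First contact, and the stops at reported z of about 0.082–0.083, both fitted that offset.

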